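Change over the bottles in two sloped bottle feeds

TASK

Change over the two sloped bottle feeds with the fingertips alone, never gripping hard or lifting a bottle: roll the white-capped bottle from the low end of its lane up the slope until the spring catch snaps up behind it, so that it cannot roll back and waits in reserve; and press the orange tab beside the other lane so that its catch lets the blue-capped bottle roll down to the lip at the low end, ready to be picked up. The order does not matter; let both tabs come up again, and leave the other things on the table where they are.

Things in the scene. Friction and masses are not known exactly. Their poses are not given: they have to be found in the camera images.
- lane_white: Lane of a fixed bottle feed (white-capped bottle's): white sheet metal, 135 long, 108 wide. Origin on its floor, 34 above the table; x uphill along the floor (9 deg, away from robot), z square to it, y across. Inside width 102; side walls 3 thick, 28 above the floor. Low-end lip 3 thick, 14 high, outer face x=-75. Rubber bumper face x=51. Catch slot at y -17..17. All mm.
- white_bottle: Pink bottle, white cap, lying across lane_white: 46 mm diameter, 98 long (straight for 71, then neck and 30 mm cap), 0.13 kg. Origin on its axis at the base; own z along it to the cap, which points to lane -y. Axis at lane x=-51 mm on the lip, 19 resting on the catch's uphill side, 28 at the bumper. Starts on the lip.
- catch_white (a joint): Spring catch of lane_white, rad: 0 = raised, 0.40 = flush with the floor, 0.50 = end of travel. Tongue with a slippery nylon nose, 24 mm wide (lane y -12..12); raised tip at lane x=1 mm, 10 mm above the floor. Shaft across the lane at x=-25 mm, 5 mm under the floor. A bottle rolled uphill presses it down and it springs up behind; raised, it stops a bottle rolling down.
- tab_white (a point): Middle of the top of the orange press tab of catch_white: 28 mm along by 38 across the lane, outside the lane's -y wall, its middle 34 mm from the wall's outer face. Pressed straight down 17 to 21 mm (about 1 N) it lowers the tongue flush; it rises when let go.
- lane_blue: Lane of a fixed bottle feed (blue-capped bottle's): white sheet metal, 135 long, 108 wide. Origin on its floor, 34 above the table; x uphill along the floor (9 deg, away from robot), z square to it, y across. Inside width 102; side walls 3 thick, 28 above the floor. Low-end lip 3 thick, 14 high, outer face x=-75. Rubber bumper face x=51. Catch slot at y -17..17. All mm.
- blue_bottle: Pink bottle, blue cap, lying across lane_blue: 46 mm diameter, 98 long (straight for 71, then neck and 30 mm cap), 0.13 kg. Origin on its axis at the base; own z along it to the cap, which points to lane -y. Axis at lane x=-51 mm on the lip, 19 resting on the catch's uphill side, 28 at the bumper. Starts held by the catch.
- catch_blue (a joint): Spring catch of lane_blue, rad: 0 = raised, 0.40 = flush with the floor, 0.50 = end of travel. Tongue with a slippery nylon nose, 24 mm wide (lane y -12..12); raised tip at lane x=1 mm, 10 mm above the floor. Shaft across the lane at x=-25 mm, 5 mm under the floor. A bottle rolled uphill presses it down and it springs up behind; raised, it stops a bottle rolling down.
- tab_blue (a point): Middle of the top of the orange press tab of catch_blue: 28 mm along by 38 across the lane, outside the lane's -y wall, its middle 34 mm from the wall's outer face. Pressed straight down 17 to 21 mm (about 1 N) it lowers the tongue flush; it rises when let go. Hold it until the bottle has rolled off, up to 1 s.
- dish_35_a: 35 mm pink culture dish with lid, 11 mm high; bystander, origin under its centre
- dish_35_b: second 35 mm pink culture dish with lid, 11 mm high; bystander, origin under its centre
- oil_bottle: cream bottle with a yellow cap, 55 mm in diameter, 118 mm tall, standing; bystander, origin under its centre
- objective_can_a: black screw can, 40 mm in diameter, 60 mm tall, standing; bystander, origin under its centre
- objective_can_b: second black screw can, 40 mm in diameter, 60 mm tall, standing; bystander, origin under its centre
- dropper_bottle: small brown dropper bottle with a black cap, 28 mm in diameter, 70 mm tall; bystander, origin under its centre
- tally_counter: cream hand tally counter, 41 x 48 x 33 mm; bystander, origin under its centre
Mind the look-alikes: they are no part of the job. Leave any green look-alike of the blue_bottle alone.

How it is judged:
By the outcome, as a careful person would: the job done as asked, in the order asked, and still so for the second after the job is handed in, with the robot touching nothing.
It also fails if it takes over 54 s, if anything falls off the work surface, if the arm or the gripper's body presses on something with over 40 N, if the wrist force passes 120 N, or if a joint passes its speed limit or range.

ROBOT

A 6-joint arm with a two-finger parallel gripper is mounted at the origin on a cart in front of the work surface, level with it; the furniture and walls round the work are solid. World frame = base frame: x ahead of the robot, y to its left, z up, the work surface at z = 0. Lengths are in mm, angles in rad, forces in N, time in s.
With the tool pointing down it reaches from about 350 to 875 mm from the base axis. Payload 4.2 kg.
Tool frame: the origin (TCP) lies at the very end of the fingers, on their centre line; the grasp point (between the pads) lies 19 mm behind it; z points along the fingers, y is the line along which they close (so a half turn about z gives the same grasp; the last joint's range is limited). The gripper opens to 85 mm and grips with 20 to 120 N. Pads are 22 mm wide; open, the fingers measure 114 mm over their backs; the gripper's body (76 mm by 85 mm) begins 54 mm behind the grasp point. The pads swing forward as they close: fully open they stand 13 mm farther back than shut.
Start: joints at [1.545, 0.385, 0.008, 0, -1.194, -0.259], TCP at [175.571, 599.812, 231.312] pointing down, gripper open.
Joint ranges: [-3.14, 3.14], [-1.21, 2.06], [-1.07, 1.41], [-3.16, 2.05], [-2.99, -0.16], [-3.1, 3.1]. Speed limits (rad/s): [2.79, 2.79, 3.14, 3.14, 3.14, 3.14].

INTERFACE

Orientations are given as a unit quaternion [x, y, z, w].
In Python, from bench import read_state, get_image, camera_model, job_done gives the robot as it stands.
- The arm moves only by the shell command python3 -m handwheel 'ROWS'. ROWS is JSON, a list of rows, each a list of 7 numbers: the shift along the tool's x, y, z in m, then the turn, a rotation vector about the tool's x, y, z in rad, then the gripper's target within -1 to 1 (fully open at 1, half-way at 0, shut at -1). In form: [[dx, dy, dz, wx, wy, wz, jaw], ...]. A call has 1 to 10 rows; each row is the pose to reach, as a shift and turn from the pose commanded when the call began, along the tool's axes at that moment; what a row does not reach only later rows make up. A row lasts 1/8 s, in which the tool goes at most 62.5 mm and 10.7 degrees, less where a joint would pass 70% of its speed; a pose out of reach is approached as far as the arm can. A call with a gripper value outside its range is refused whole. The fingers move at their own pace and stop on an object; the grip force is fixed at half the most. Time passes only in rows, so rows that repeat a pose let the fingers close. It gives the time, the measured TCP pose, the force, the opening and the grip force at its end, in the units of the state.
- read_state(): the state, without advancing time (a new reading comes with each control period).
- get_image(name): name is "scene" or "side" or "wrist"; returns (picture, depth): 400x640x3 uint8, blue, green, red; 400x640 float32, mm along the optical axis (not along the pixel's ray), 0 where there is no reading.
- camera_model(name): a dict with "K" (3x3 intrinsics, pixels), "rvec" (rotation vector, rad) and "tvec" (3), from world to camera coordinates, as OpenCV has them; the wrist camera has in their place "hand_eye" (4x4, takes a point from camera to tool coordinates, whose origin is the TCP and whose axes are the flange's). Camera axes: x right, y down, z forward; pixel columns grow to the right and rows downward; lengths in mm; the calibration is good to about 2 mm. A picture is of the moment at which its call begins: read the wrist's pose just before it. camera_model takes no time and is no camera call.
- job_done(): hands the job in; it is judged then, once.
The state is a dict: "clock": time; "joints": joint angles; "joint_vel": joint speeds; "joint_efforts": joint torques, N m; "position": TCP position; "ee_rot": TCP orientation; "contact_force": force on the tool from outside, world axes, zero at the start; "wrist_torque": the same for the moment, N m; "gripper_width": finger opening in mm; "grasp_force": force on a finger pad.
Only numpy, scipy, OpenCV 4.12 (cv2) and the standard library are available. Lean on these libraries where they do the work, as an engineer would, in place of code of your own. Each camera call takes 0.05 s, during which the arm holds its last target. There are 200 camera calls.

## Working session

There is one attempt and no reset: what is moved stays moved. The work goes in short steps, Python scripts to look and compute and a shell command to move; the robot and the scene stay as the last step left them, time stands still between calls to the robot, and variables do not carry over. Pictures are saved under pics/ and viewed, at most 10 in all, crops included, and the job is handed in when it is done.

```bash
mkdir -p pics
cat > h.py <<'E'
import numpy as np, cv2
from bench import read_state, get_image, camera_model
from scipy.spatial.transform import Rotation as R
def cloud(name):
    s=read_state(); im,d=get_image(name); m=camera_model(name); K=np.array(m["K"])
    v,u=np.mgrid[:400,:640]
    P=np.stack([(u-K[0,2])/K[0,0]*d,(v-K[1,2])/K[1,1]*d,d],-1)
    if "hand_eye" in m:
        H=np.array(m["hand_eye"]); P=P@H[:3,:3].T+H[:3,3]
        P=P@R.from_quat(s["ee_rot"]).as_matrix().T+np.array(s["position"])
    else:
        Q=cv2.Rodrigues(np.array(m["rvec"],float))[0]; P=(P-np.array(m["tvec"]).ravel())@Q
    P[d==0]=np.nan
    return im,P
E
python3 - <<'E'
from h import *
s=read_state(); print({k:np.round(v,3) for k,v in s.items()}); print(R.from_quat(s["ee_rot"]).as_matrix().round(3)); print(camera_model("wrist"))
ims=[]
for n in["scene","side"]:
    im,P=cloud(n); cv2.imwrite(f"pics/{n}1.png",im); np.save(f"{n}.npy",P)
E
```

```text
{'clock': np.float64(0.0), 'joints': array([ 1.545,  0.386,  0.007, -0.   , -1.194, -0.259]), 'joint_vel': array([ 0.001,  0.   ,  0.   ,  0.   , -0.001, -0.001]), 'joint_efforts': array([-0.0000e+00, -3.9229e+01,  1.8840e+01,  4.1860e+00, -5.0000e-03,
       -0.0000e+00]), 'position': array([175.419, 599.263, 230.233]), 'ee_rot': array([ 0.99 , -0.142, -0.   ,  0.001]), 'contact_force': array([-0.303,  0.738,  0.637]), 'wrist_torque': array([ 0.024,  0.031, -0.035]), 'grasp_force': np.float64(0.0), 'gripper_width': np.float64(85.013)}
[[ 0.96  -0.281 -0.001]
 [-0.281 -0.96  -0.002]
 [ 0.     0.002 -1.   ]]
{'K': array([[287.45782609,   0.        , 321.6339512 ],
       [  0.        , 287.45782609, 198.27764048],
       [  0.        ,   0.        ,   1.        ]]), 'hand_eye': array([[-8.99201631e-04, -9.57355718e-01, -2.88910404e-01,
         7.34000355e+01],
       [ 9.99999587e-01, -8.98786163e-04, -1.34101047e-04,
        -1.58502836e+00],
       [-1.31286269e-04, -2.88910405e-01,  9.57356131e-01,
        -1.42404092e+02],
       [ 0.00000000e+00,  0.00000000e+00,  0.00000000e+00,
         1.00000000e+00]])}
```

View pics/scene1.png

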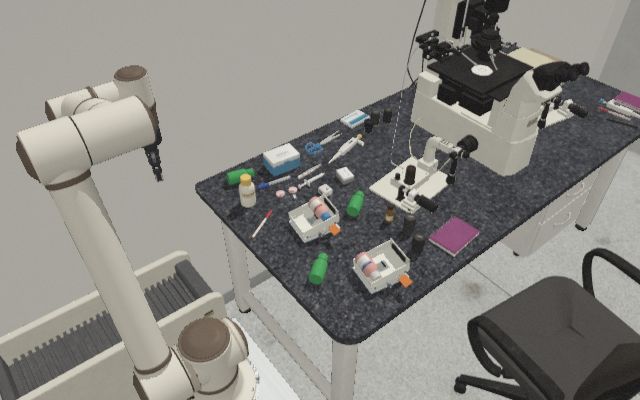

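View pics/side1.png

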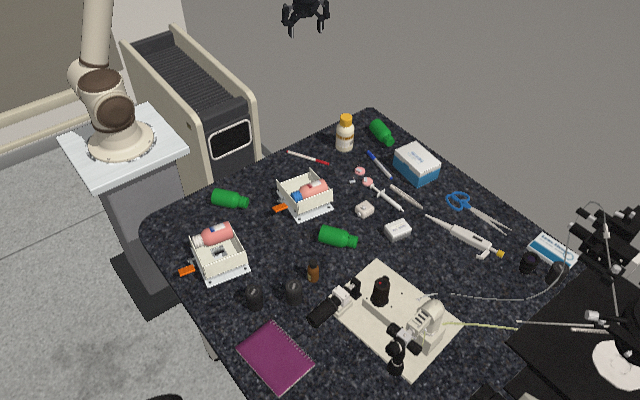

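The scene picture shows two feeds. The blue-capped bottle is in the upper lane, at scene (315,215) and side (305,193), with its tab at scene (335,229). The white-capped bottle is in the nearer lane, at scene (382,267) and side (217,250), with its tab at scene (405,281). The green look-alike bottles at (355,204), (318,268) and (240,177) lie loose on the table, so they aren't part of the job.

Run:
```python
from h import *
out=[]
for n,boxes in dict(scene=dict(blue=(280,345,185,245),white=(345,418,235,298)),side=dict(blue=(268,340,165,225),white=(172,255,215,290))).items():
    im=cv2.imread(f"pics/{n}1.png"); P=np.load(f"{n}.npy"); hsv=cv2.cvtColor(im,cv2.COLOR_BGR2HSV)
    for k,(a,b,c,d) in boxes.items():
        s=np.s_[c:d,a:b]; h=hsv[s].reshape(-1,3).astype(int); p=P[s].reshape(-1,3)
        f=lambda m:(m.sum(),np.nanmedian(p[m],0).round(1),np.nanmin(p[m],0).round(),np.nanmax(p[m],0).round())
        org=(h[:,0]>5)&(h[:,0]<20)&(h[:,1]>170)&(h[:,2]>120)
        wh=(h[:,1]<45)&(h[:,2]>120)&(p[:,2]>15)&(p[:,2]<90)
        pk=((h[:,0]>165)|(h[:,0]<8))&(h[:,1]>50)&(h[:,1]<180)&(h[:,2]>120)&(p[:,2]>30)
        bl=(h[:,0]>95)&(h[:,0]<125)&(h[:,1]>100)&(h[:,2]>80)
        r=cv2.minAreaRect(p[wh][:,:2].astype(np.float32))
        print(n,k,"orange",*f(org),"\n pink",*f(pk),"\n white rect",r, "blue",*f(bl) if bl.sum() else "")
    for k,(a,b,c,d) in boxes.items():
        if n=="side": out.append(cv2.resize(im[c-5:d+5,a-5:b+5],(400,340),interpolation=cv2.INTER_CUBIC))
cv2.imwrite("pics/crop.png",np.hstack(out))
```

```text
scene blue orange 1 [559.3 204.5  44.5] [559. 205.  44.] [559. 205.  44.] 
 pink 146 [573.8 295.5  79.7] [557. 272.  49.] [603. 355.  90.] 
 white rect ((592.2240600585938, 354.2118835449219), (279.38116455078125, 181.7227020263672), 64.33280181884766) blue 46 [570.5 259.2  72.7] [560. 251.  58.] [583. 273.  80.]
  return np.nanmean(a, axis, out=out, keepdims=keepdims)
Traceback (most recent call last):
ValueError: zero-size array to reduction operation fmin which has no identity
```

```bash
python3 - <<'E' 2>/dev/null
from h import *
out=[]
for n,pts in dict(scene=dict(bt=(335,229),wt=(405,281),bp=(318,210),wp=(366,262)),side=dict(bt=(280,208),wt=(187,271),bp=(312,188),wp=(217,235))).items():
    im=cv2.imread(f"pics/{n}1.png"); P=np.load(f"{n}.npy"); hsv=cv2.cvtColor(im,cv2.COLOR_BGR2HSV)
    for k,(u,v) in pts.items():
        p=P[v-2:v+3,u-2:u+3].reshape(-1,3); print(n,k,np.nanmedian(p,0).round(),hsv[v,u])
    if n=="side":
        for a,b,c,d in[(268,340,165,225),(172,255,215,290)]: out.append(cv2.resize(im[c-5:d+5,a-5:b+5],(400,340),interpolation=cv2.INTER_CUBIC))
cv2.imwrite("pics/crop.png",np.hstack(out))
E
```

```text
scene bt [571. 209.  52.] [ 13 163 205]
scene wt [598. -84.  50.] [ 13 158 206]
scene bp [567. 291.  77.] [  6  69 182]
scene wp [542.  30.  72.] [110  21 180]
side bt [576. 213.  52.] [ 12 226 196]
side wt [607. -79.  51.] [ 12 220 196]
side bp [591. 306.  80.] [  5  83 238]
side wp [563.  29.  65.] [  4  95 229]
```

View pics/crop.png

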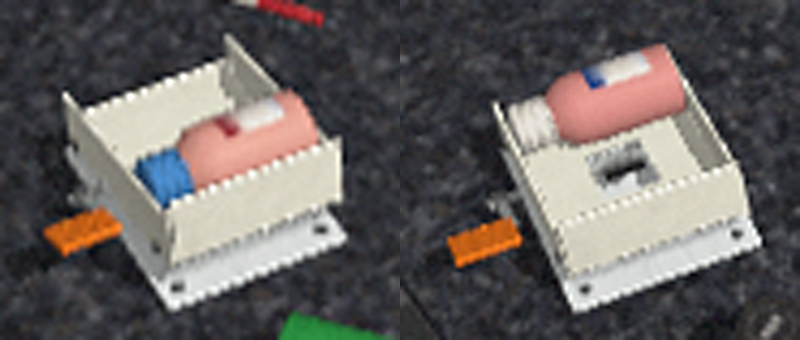

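```bash
python3 -m handwheel '[[0.467,0.207,-0.08,0,0,0,-1],[0.467,0.207,-0.08,0,0,0,-1],[0.467,0.207,-0.08,0,0,0,-1],[0.467,0.207,-0.08,0,0,0,-1],[0.467,0.207,-0.08,0,0,0,-1],[0.467,0.207,-0.08,0,0,0,-1],[0.467,0.207,-0.08,0,0,0,-1],[0.467,0.207,-0.08,0,0,0,-1],[0.467,0.207,-0.08,0,0,0,-1],[0.467,0.207,-0.08,0,0,0,-1]]'
python3 - <<'E'
from h import *
im,P=cloud("wrist"); cv2.imwrite("pics/w1.png",im); np.save("w1.npy",P); print(P[200,320])
E
```

```text
clock: 1.35
position: [565.9, 269.3, 310.5]
ee_rot: [0.99, -0.143, -0.001, 0.0]
contact_force: [-0.6, 0.1, -0.3]
gripper_width: -0.1
grasp_force: 0.0
[510.48100942 289.77690297  24.67402616]
```

View pics/w1.png

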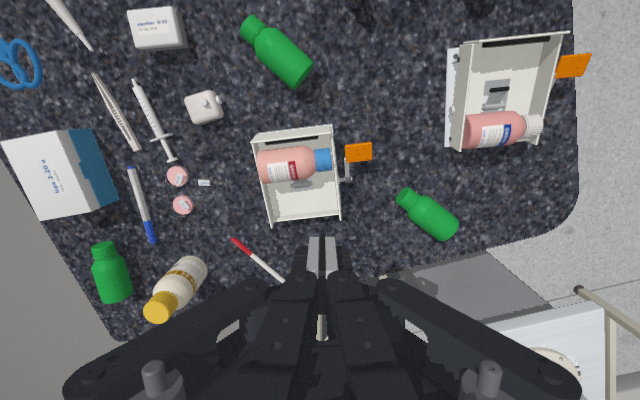

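The wrist view shows the blue feed at about (297,175) with its tab at (359,152). The white feed is at about (505,95) with its tab at (573,66). Next I'll fit both lane poses to the point cloud.

```bash
cat > fit.py <<'E'
from h import *
from scipy.optimize import least_squares
a=np.radians(9)
def frame(q):
    c,s=np.cos(q[2]),np.sin(q[2])
    X=np.array([c*np.cos(a),s*np.cos(a),np.sin(a)]);Y=np.array([-s,c,0]);return np.stack([X,Y,np.cross(X,Y)],1)
def tolane(q,p): return (p-np.array([q[0],q[1],34+(q[3] if len(q)>3 else 0)]))@frame(q)
def fitlane(im,P,box,q0,x0):
    u0,u1,v0,v1=box;s=np.s_[v0:v1,u0:u1]
    h=cv2.cvtColor(im,cv2.COLOR_BGR2HSV)[s].reshape(-1,3).astype(int);p=P[s].reshape(-1,3)
    ok=~np.isnan(p[:,0])
    org=ok&(h[:,0]>7)&(h[:,0]<20)&(h[:,1]>150)&(h[:,2]>130)
    wh=ok&(h[:,1]<60)&(h[:,2]>110)&(p[:,2]>45)&(p[:,2]<75)
    pk=ok&((h[:,0]>165)|(h[:,0]<9))&(h[:,1]>50)&(h[:,1]<150)&(h[:,2]>120)&(p[:,2]>35)
    def res(q):
        L=tolane(q,p[wh]);L=L[:,:]
        r1=np.abs(np.abs(L[:,1])-52.5)
        w=(L[:,0]<45)&(L[:,2]>15)&(r1<15); r1=np.where(w,r1,15)
        B=tolane(q,p[pk]); r2=np.hypot(B[:,0]-x0,B[:,2]-23)-23
        return np.r_[r1/2,np.clip(r2,-15,15)/2,q[3]/3]
    q=np.array(list(q0)+[0.])
    for _ in range(3): q=least_squares(res,q,loss="soft_l1",x_scale=[5,5,.05,2],diff_step=1e-4).x
    B=tolane(q,p[pk]);r2=np.hypot(B[:,0]-x0,B[:,2]-23)-23
    t=np.median(p[org],0)
    L=tolane(q,p[wh])
    print("lane",q.round(3),"med|r bottle|",np.median(abs(r2)).round(2),"yrange pink",B[:,1].min().round(),B[:,1].max().round(),"tab",t.round(1),"tab lane",tolane(q,t).round(1),org.sum(),"wh y pct",np.percentile(L[:,1],[1,10,90,99]).round(),"x",np.percentile(L[:,0],[1,99]).round())
    return q,t
E
python3 - <<'E'
from fit import *
im=cv2.imread("pics/w1.png");P=np.load("w1.npy")
for y in (-.2,0.,.2): fitlane(im,P,(235,378,115,240),(565,295,y),19)
for y in (-.2,0.,.2,.4): fitlane(im,P,(435,600,25,165),(590,10,y),-51)
E
```

```text
lane [ 5.66407e+02  3.05728e+02 -1.71000e-01 -6.94000e-01] med|r bottle| 0.6 yrange pink -26.0 54.0 tab [570.3 216.2  49.3] tab lane [ 21.3 -87.6  12.8] 488 wh y pct [-54. -52.  52.  54.] x [-73.  61.]
lane [ 5.66407e+02  3.05728e+02 -1.71000e-01 -6.94000e-01] med|r bottle| 0.6 yrange pink -26.0 54.0 tab [570.3 216.2  49.3] tab lane [ 21.3 -87.6  12.8] 488 wh y pct [-54. -52.  52.  54.] x [-73.  61.]
lane [ 5.66581e+02  3.05861e+02 -1.66000e-01 -7.03000e-01] med|r bottle| 0.6 yrange pink -26.0 54.0 tab [570.3 216.2  49.3] tab lane [ 20.7 -87.9  12.9] 488 wh y pct [-54. -52.  52.  54.] x [-73.  60.]
lane [ 6.02315e+02  1.37240e+01 -1.98000e-01 -1.66500e+00] med|r bottle| 1.77 yrange pink -102.0 48.0 tab [600.1 -75.5  49.4] tab lane [ 17.8 -87.9  14.5] 656 wh y pct [-55. -53.  52.  53.] x [-74.  54.]
lane [ 6.02376e+02  1.36980e+01 -1.99000e-01 -1.96400e+00] med|r bottle| 1.82 yrange pink -102.0 48.0 tab [600.1 -75.5  49.4] tab lane [ 17.9 -87.9  14.8] 656 wh y pct [-55. -53.  52.  53.] x [-74.  54.]
lane [ 6.03878e+02  1.34120e+01 -1.98000e-01 -2.20000e+00] med|r bottle| 2.41 yrange pink -102.0 48.0 tab [600.1 -75.5  49.4] tab lane [ 16.3 -87.9  15.2] 656 wh y pct [-55. -53.  52.  53.] x [-76.  53.]
lane [ 6.03586e+02  1.34860e+01 -1.96000e-01 -1.91500e+00] med|r bottle| 2.28 yrange pink -102.0 49.0 tab [600.1 -75.5  49.4] tab lane [ 16.4 -87.9  14.9] 656 wh y pct [-55. -53.  52.  53.] x [-75.  53.]
```

Blue lane fit: about (566, 306), yaw −0.171, with its tab at (570, 216, 49). I'll go above that tab.

```bash
python3 -m handwheel '[[0.0196,0.0537,0.06,0,0,0,-1],[0.0196,0.0537,0.12,0,0,0,-1],[0.0196,0.0537,0.18,0,0,0,-1],[0.0196,0.0537,0.235,0,0,0,-1],[0.0196,0.0537,0.25,0,0,0,-1],[0.0196,0.0537,0.25,0,0,0,-1]]'
python3 - <<'E'
from fit import *
s=read_state(); print(s["position"],s["contact_force"],tolane([566.4,305.7,-.171],np.array(s["position"])))
E
```

```text
clock: 2.15
position: [567.2, 213.6, 59.5]
ee_rot: [0.99, -0.141, -0.002, 0.002]
contact_force: [-0.3, 0.0, 1.5]
gripper_width: -0.4
grasp_force: 0.0
[567.19529496 213.63445379  59.46784541] [-0.28664492  0.01618418  1.45228816] [ 20.23181002 -90.58744504  22.5809014 ]
```

```bash
python3 -m handwheel '[[0,0,0.012,0,0,0,-1],[0,0,0.022,0,0,0,-1],[0,0,0.029,0,0,0,-1],[0,0,0.029,0,0,0,-1],[0,0,0.029,0,0,0,-1],[0,0,0.029,0,0,0,-1],[0,0,0.029,0,0,0,-1],[0,0,0.029,0,0,0,-1]]'
python3 - <<'E'
from h import *
im,P=cloud("wrist"); cv2.imwrite("pics/w2.png",im); im2,P2=cloud("side"); cv2.imwrite("pics/s2.png",im2)
cv2.imwrite("pics/c2.png",np.hstack([im,cv2.resize(im2[155:235,250:350],(500,400))])[:,::1][:, :1140]) 
cv2.imwrite("pics/c2.png",cv2.resize(cv2.imread("pics/c2.png"),(800,280)))
E
```

```text
clock: 3.15
position: [569.4, 213.0, 32.5]
ee_rot: [0.99, -0.142, 0.0, -0.0]
contact_force: [-0.3, 1.0, 1.5]
gripper_width: -0.0
grasp_force: 0.7
```

View pics/c2.png

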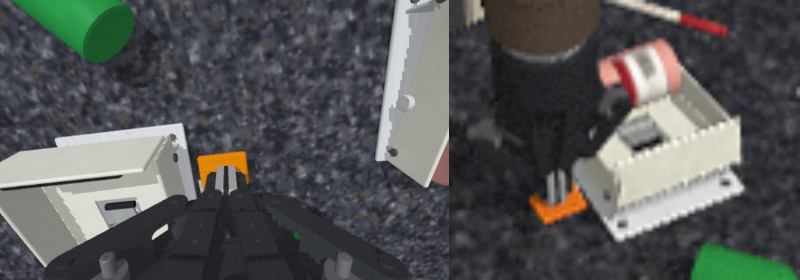

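The blue-capped bottle has rolled down to the lip: the side crop shows it at (650,75), at the low end. I'll let the tab up and go over the white lane.

```bash
python3 -m handwheel '[[0,0,-0.05,0,0,0,-1],[0,0,-0.11,0,0,0,-1],[0.02,0.05,-0.15,0,0,-0.087,-1],[0.038,0.1,-0.19,0,0,-0.087,-0.3],[0.057,0.15,-0.23,0,0,-0.087,-0.3],[0.076,0.189,-0.24,0,0,-0.087,-0.3],[0.076,0.189,-0.24,0,0,-0.087,-0.3],[0.076,0.189,-0.24,0,0,-0.087,-0.3]]'
python3 - <<'E'
from fit import *
im,P=cloud("wrist"); cv2.imwrite("pics/w3.png",im); np.save("w3.npy",P)
s=read_state();print(s["gripper_width"],R.from_quat(s["ee_rot"]).as_matrix().round(3))
L=tolane([603,13.5,-.198],P); m=(abs(L[...,0])<90)&(L[...,1]>-120)&(L[...,1]<65)&(P[...,2]>20)&(P[...,2]<95)
v,u=np.where(m); print(u.min(),u.max(),v.min(),v.max())
E
```

```text
clock: 4.25
position: [588.5, 9.9, 271.5]
ee_rot: [0.995, -0.099, -0.001, 0.0]
contact_force: [0.2, -0.1, -1.2]
gripper_width: 30.1
grasp_force: 0.0
29.994057313149863 [[ 0.981 -0.196 -0.002]
 [-0.196 -0.981 -0.   ]
 [-0.002  0.001 -1.   ]]
272 404 115 222
```

View pics/w3.png

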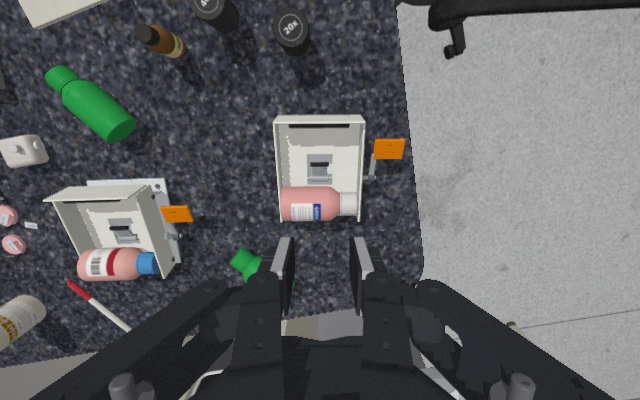

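The white bottle is at (317,204), lying on the lip. The blue bottle is at its own lip, at (115,264). A loose green bottle at (245,262) lies near the approach. I'll fit the white lane again and measure where the green bottle is.

Run:
```python
from fit import *
im=cv2.imread("pics/w3.png");P=np.load("w3.npy")
q,t=fitlane(im,P,(265,410,110,226),(603,13.5,-.198),-51)
h=cv2.cvtColor(im,cv2.COLOR_BGR2HSV)
L=tolane(q,P)
g=(h[...,0]>50)&(h[...,0]<85)&(h[...,1]>120); g[:,:215]=0;g[:225]=0
print("green",np.nanpercentile(P[g],[1,50,99],axis=0).round(),np.nanpercentile(L[g],[1,50,99],axis=0).round())
m=(abs(L[...,1]-15)<15)&(L[...,0]<-30)&(L[...,0]>-72)&(L[...,2]>20)
B=L[m]; print("bottle top x",[ (z,np.median(B[abs(B[:,2]-z)<1.5][:,0]).round(1)) for z in (40,44,46)], B[:,2].max(), B[B[:,2]>np.percentile(B[:,2],80)].mean(0))
X=frame(q)
s=read_state();T=R.from_quat(s["ee_rot"]).as_matrix();p=np.array(s["position"])
for l in [(-93,8,80),(-93,8,17),(3-11,8,17),(7-11,8,17)]:
    w=np.array([q[0],q[1],34])+X@np.array(l,float); print(l,w.round(1),(T.T@(w-p)).round(1))
```

```text
lane [ 5.99838e+02  1.34940e+01 -2.18000e-01 -1.21800e+00] med|r bottle| 0.8 yrange pink -28.0 47.0 tab [600.3 -76.6  49.5] tab lane [ 22.3 -87.9  13.4] 591 wh y pct [-55. -53.  51.  53.] x [-71.  61.]
green [[419.  37.   0.]
 [472. 150.  36.]
 [601. 174. 297.]] [[-192.   24.   -8.]
 [-152.  106.   27.]
 [  38.  129.  262.]]
bottle top x [(40, np.float64(-35.3)), (44, np.float64(-41.9)), (46, np.float64(-49.7))] 49.396798949431734 [-51.27898244  15.10823976  47.51100282]
(-93, 8, 80) [499.7  43.9  98.5] [-93.3 -15.4 173. ]
(-93, 8, 17) [509.3  41.8  36.2] [-83.3 -15.2 235.2]
(-8, 8, 17) [591.3  23.6  49.5] [  0.6 -13.5 221.7]
(-4, 8, 17) [595.1  22.7  50.2] [  4.5 -13.4 221.1]
```

Run:
```python
from fit import *
im=cv2.imread("pics/w1.png");P=np.load("w1.npy");q=[599.8,13.5,-.218]
h=cv2.cvtColor(im,cv2.COLOR_BGR2HSV);L=tolane(q,P)
g=(h[...,0]>50)&(h[...,0]<85)&(h[...,1]>120); g[:,:385]=0;g[:,475:]=0;g[:180]=0;g[250:]=0
G=L[g];G=G[P[g][:,2]>15]
c=cv2.boxPoints(cv2.minAreaRect(G[:,:2].astype(np.float32)));print(c.round())
```

```text
[[-226.   64.]
 [-192.   35.]
 [-128.  110.]
 [-162.  139.]]
```

```bash
python3 -m handwheel '[[-0.05,-0.015,0.03,0,0,0.02,-0.3],[-0.092,-0.015,0.075,0,0,0.02,-0.3],[-0.092,-0.015,0.13,0,0,0.02,-0.3],[-0.092,-0.015,0.18,0,0,0.02,-0.3],[-0.088,-0.015,0.22,0,0,0.02,-0.3],[-0.085,-0.015,0.235,0,0,0.02,-0.3],[-0.085,-0.015,0.235,0,0,0.02,-0.3]]'
python3 - <<'E'
from fit import *
im,P=cloud("wrist"); cv2.imwrite("pics/w4.png",im)
q=[599.8,13.5,-.218]
s=read_state();T=R.from_quat(s["ee_rot"]).as_matrix();p=np.array(s["position"]);print(tolane(q,p),s["gripper_width"],s["contact_force"])
for l in [(-60,8,17),(-20,8,17),(-8,8,17),(-4,8,17),(-4,8,70)]:
    w=np.array([q[0],q[1],34])+frame(q)@np.array(l,float); print(l,(T.T@(w-p)).round(1))
E
```

```text
clock: 5.18
position: [508.6, 42.0, 36.7]
ee_rot: [0.994, -0.108, -0.001, 0.001]
contact_force: [1.1, 0.0, 0.8]
gripper_width: 29.4
grasp_force: 0.0
[-92.78257599   8.43580451  18.50563368] 29.774692367432174 [0.01300685 0.5719291  0.48913899]
(-60, 8, 17) [32.6  0.5 -3.6]
(-20, 8, 17) [72.1  0.5 -9.9]
(-8, 8, 17) [ 84.    0.6 -11.7]
(-4, 8, 17) [ 87.9   0.6 -12.4]
(-4, 8, 70) [ 79.7   0.5 -64.7]
```

View pics/w4.png

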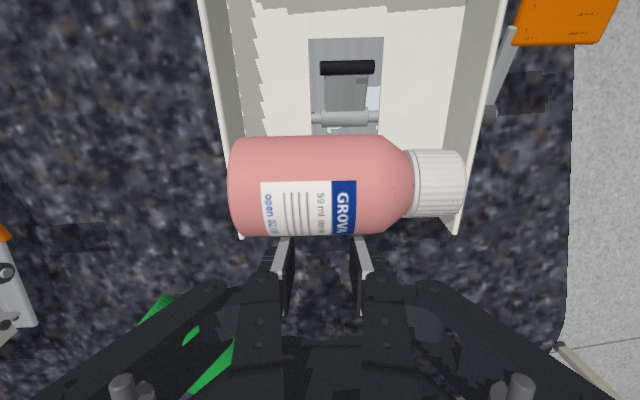

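```bash
python3 -m handwheel '[[0.01,0.0005,-0.0016,0,0,0,-0.3],[0.02,0.0005,-0.0031,0,0,0,-0.3],[0.03,0.0005,-0.0047,0,0,0,-0.3],[0.04,0.0005,-0.0063,0,0,0,-0.3],[0.049,0.0005,-0.0077,0,0,0,-0.3],[0.058,0.0005,-0.0091,0,0,0,-0.3],[0.066,0.0005,-0.0103,0,0,0,-0.3],[0.074,0.0005,-0.0116,0,0,0,-0.3],[0.081,0.0005,-0.0127,0,0,0,-0.3],[0.081,0.0005,-0.0127,0,0,0,-0.3]]'
python3 - <<'E'
from fit import *
im,P=cloud("wrist"); cv2.imwrite("pics/w5.png",im)
q=[599.8,13.5,-.218]
s=read_state();p=np.array(s["position"]);print(tolane(q,p),s["gripper_width"],s["contact_force"])
E
```

```text
clock: 6.48
position: [588.3, 23.5, 50.0]
ee_rot: [0.994, -0.109, 0.0, -0.0]
contact_force: [-0.0, 0.1, 0.4]
gripper_width: 30.0
grasp_force: 0.0
[-11.16523436   7.22235588  17.87338781] 29.874668129559634 [-0.75395166 -0.2234596  -0.72626144]
```

View pics/w5.png

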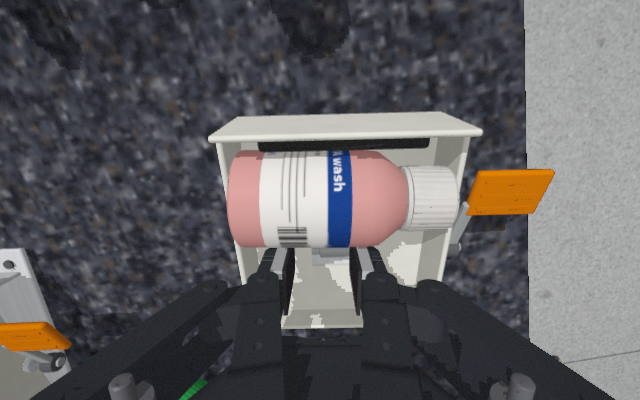

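The bottle at (345,200) is almost at the bumper, with the fingertips close behind it. The tab's height will show whether the catch is up.

```bash
cat > chk.py <<'E'
from fit import *
def chk(q):
    im,P=cloud("wrist");h=cv2.cvtColor(im,cv2.COLOR_BGR2HSV);L=tolane(q,P)
    near=(abs(L[...,0])<80)&(L[...,1]>-120)&(L[...,1]<55)
    o=near&(h[...,0]>7)&(h[...,0]<20)&(h[...,1]>150)&(h[...,2]>130)
    b=(abs(L[...,1]-15)<12)&(abs(L[...,0])<75)&(L[...,2]>40)&(L[...,2]<52)
    B=L[b]; print("tab",np.nanmedian(P[o],0).round(1),"bottle top",B[B[:,2]>B[:,2].max()-2].mean(0).round(1))
    return im
E
python3 -c "
from chk import *
chk([599.8,13.5,-.218])"
```

```text
tab [601.4 -75.9  49.7] bottle top [-1.4 24.4 51.1]
```

```bash
python3 -m handwheel '[[-0.003,0,0.0005,0,0,0,-0.3],[-0.006,0,0.001,0,0,0,-0.3],[-0.009,0,0.0014,0,0,0,-0.3],[-0.013,0,0.002,0,0,0,-0.3],[-0.022,0,0.003,0,0,0,-0.3],[-0.04,0,-0.01,0,0,0,-0.3],[-0.045,0,-0.06,0,0,0,-0.3],[-0.045,0,-0.12,0,0,0,-0.3],[-0.045,0,-0.18,0,0,0,-0.3],[-0.045,0,-0.18,0,0,0,-0.3]]'
python3 - <<'E'
from chk import *
im=chk([599.8,13.5,-.218]); cv2.imwrite("pics/w6.png",im)
print(read_state()["contact_force"])
E
```

```text
clock: 7.82
position: [546.2, 34.0, 235.9]
ee_rot: [0.994, -0.108, 0.006, -0.002]
contact_force: [-0.3, -0.9, -1.0]
gripper_width: 30.0
grasp_force: 0.0
tab [600.  -76.7  49.3] bottle top [18.9 14.8 46.5]
[-0.12388528 -1.33695872 -0.5268358 ]
```

View pics/w6.png

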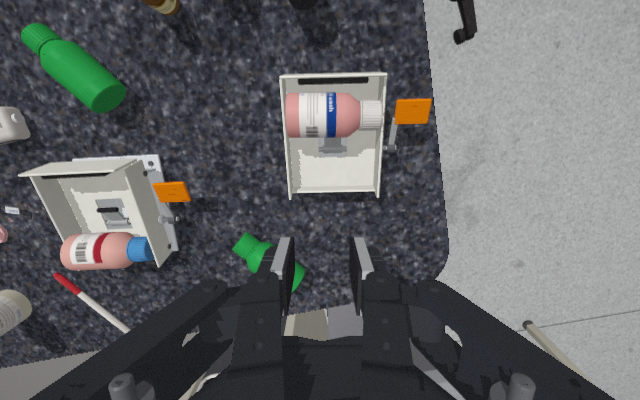

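The white-capped bottle rests on the catch, with its axis at lane x ≈ 19 and its tab up at z ≈ 49. The blue-capped bottle is at the lip at (105,251), and the blue tab at (172,191) is up too. Both bottles are where they should be, so I'll hand the job in.

```bash
python3 -c "
from bench import job_done
print(job_done())"
```

```text
the job is handed in; nothing more can be done
None
```

The job is handed in at about 8 s on the clock: the white-capped bottle waits behind its raised catch, the blue-capped bottle lies at the lip, both tabs are up, and the arm touched none of the other things on the table.

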